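# Open the craft-knife safety box by its two release keys

### The job

Open the craft-knife safety box: press its two red release keys down together, one fingertip on each, and keep both down until the lid has clearly popped up by itself. Then let go of the keys and, with the fingers, push the lid all the way back past upright so that it stays open on its own. Do not pick anything up, and leave the other things on the table where they stand.

Things in the scene. Friction and masses are not known exactly. Their poses are not given: they have to be found in the camera images.
- box: Craft-knife safety box screwed to the table (does not move): grey, 180 mm front to back (x), 240 mm wide (y), 80 mm high. Origin: centre of its underside, on the table. Its x axis points from the front (where the keys are) to the back (where the hinge is), its y axis to the left as seen from the front, z up. The front 56 mm is a solid grey deck, 80 mm high, that carries the two keys; the rest is covered by the light-blue lid.
- key_left_top (a point): Centre of the top face of the left (+y) red release key, which stands in the deck: flat top 34 mm (x) by 30 mm (y), 90 mm above the table when up, i.e. 10 mm above the deck, 26 mm behind the box's front. The two key centres are 56 mm apart along the box's y (26 mm free between the keys). The lid's front edge is 32 mm behind the key centres.
- key_right_top (a point): The same for the right (-y) red release key.
- key_left (a joint): How far the left key is pushed down, m: 0 up, 0.006 hard stop. Springs back; 1.5 N to start, 5 N to hold it fully down. Each key draws one of the two catch bolts, which is clear of the lid from about 0.0045. While either key is up its bolt still holds the lid.
- key_right (a joint): The same for the right key.
- lid (a joint): Lid angle about the hinge, rad: 0 shut, grows as the front edge rises, stop at 1.75 (leaning back 10 degrees past upright). Once both bolts are drawn together, sprung lifter arms raise the lid slowly by themselves to about 0.69 rad (40 degrees) within about 2 s; from there it must be pushed by hand (damped hinge, a few N at the front edge). If let go before about 1.0 to 1.2 rad it sinks slowly back towards 0.69; past 1.57 it stays open by its own weight.
- lid_hinge (a point): Middle of the hinge line at the back of the box, 86 mm behind the box's origin and 72 mm above the table; the hinge line runs along the box's y.
- lid_edge (a point): Middle of the lid's front edge (moves with the lid), 118 mm from the hinge line. The lid is a light-blue panel 10 mm thick and 240 mm wide. Under the front edge hang two steel striker loops, 16 mm wide, 18 mm long, 3 to 9 mm behind the edge, at 28 mm either side of the middle; the middle 40 mm between them is free.
- brush_pot: Bystander, to be left alone: open metal pot, 72 mm across and 95 mm high, with brushes standing in it to 195 mm. Origin: centre of its underside.
- paint_jar: Bystander, to be left alone: blue paint jar with a white cap, 58 mm across, 75 mm high. Origin: centre of its underside.
- eraser: Bystander, to be left alone: white eraser lying flat, 58 x 24 x 14 mm. Origin: centre of its underside.
- notes: Bystander, to be left alone: yellow pad of notes lying flat, 76 x 76 x 16 mm. Origin: centre of its underside.
- water: Bystander, to be left alone: tall water bottle with a blue cap, 64 mm across, 205 mm high. Origin: centre of its underside.
- paint_bottle: Bystander, to be left alone: red paint bottle with a black cap, 56 mm across, 150 mm high. Origin: centre of its underside.

How it is judged:
By the outcome, as a careful person would: the job done as asked, in the order asked, and still so for the second after the job is handed in, with the robot touching nothing.
It also fails if it takes over 48 s, if anything falls off the work surface, if the arm or the gripper's body presses on something with over 40 N, if the wrist force passes 120 N, or if a joint passes its speed limit or range.

### The arm

A 6-joint arm with a two-finger parallel gripper is mounted at the origin on the work surface. World frame = base frame: x ahead of the robot, y to its left, z up, the work surface at z = 0. Lengths are in m, angles in degrees, forces in N, time in s.
With the tool pointing down it reaches from about 0.425 to 0.95 m from the base axis. Payload 14.7 kg.
Tool frame: the origin (TCP) lies on the mounting face of the last link; the fingertips stand 173 mm ahead of it and the grasp point (between the pads) lies 155 mm ahead of it (bot.finger_overhang is the distance from the TCP to the fingertips, in m); x points along the fingers, y is the direction in which the jaws open and shut, and the axes are right-handed (so a half turn about x gives the same grasp; the last joint's range is limited). The gripper opens to 85 mm and grips with 20 to 120 N. Pads are 22 mm wide; open, the fingers measure 114 mm over their backs; the gripper's body (76 mm by 85 mm) begins 54 mm behind the grasp point. The pads swing forward as they close: fully open they stand 13 mm farther back than shut.
Start: joints at [-76.123, 27.513, 91.461, -0, 61.026, -2.67], TCP at [0.185, -0.623, 0.405] pointing down, gripper open.
Joint ranges: [-157.49, 157.49], [-46.99, 117.5], [13.45, 153.17], [-89.5, 269.5], [5.16, 153.95], [-167.48, 167.48]. Speed limits (degrees/s): [108.29, 108.29, 136.94, 172.46, 172.46, 172.46].

### API

Orientations are given as [roll, pitch, yaw] about the fixed x, y, z axes, in that order (R = Rz(yaw) Ry(pitch) Rx(roll)).
In Python, from cell import bot, capture, finder gives the robot as it stands. The module is installed in compiled form; this text tells all that it offers.
- The arm moves only by the shell command python3 -m crank 'ROWS'. ROWS is JSON, a list that holds one entry, the list of rows, each a list of 5 numbers: the shift along the tool's x, y, z in cm, then the turn about the tool's x in degrees, then the closure, from 0 (fully open) to 1 (shut). A call has 1 to 12 rows; each row is the pose to reach, as a shift and turn from the pose measured when the call began, along the tool's axes at that moment; what a row does not reach only later rows make up. A row lasts 1/10 s, in which the tool goes at most 50 mm and 8.59 degrees, less where a joint would pass 70% of its speed; a pose out of reach is approached as far as the arm can. A call with a gripper value outside its range is refused whole. The fingers move at their own pace and stop on an object; the grip force is fixed at half the most. Time passes only in rows, so rows that repeat a pose let the fingers close. It gives the time, the measured TCP pose, the force and the opening at its end, in the units of the state.
- bot.get_obs(): the state, without advancing time (a new reading comes with each control period).
- capture(name): name is "scene" or "top" or "wrist"; returns a dict with "image" (400x640x3 uint8, blue, green, red), "fx", "fy", "cx", "cy" (pixels), "dist_coeffs" ([k1, k2, p1, p2, k3] as OpenCV has them; the pictures are not rectified), "rvec" (rotation vector, rad) and "tvec" (3), from world to camera coordinates, as OpenCV has them; the wrist camera has in their place "T_tool_cam" (4x4, takes a point from camera to tool coordinates, whose origin is the TCP and whose axes are the tool frame's). Camera axes: x right, y down, z forward; pixel columns grow to the right and rows downward; lengths in m; the calibration is good to about 2 mm. A picture is of the moment at which its call begins: read the wrist's pose just before it. There is no depth.
- bot.hand_in(): hands the job in, once; it reports no verdict.
Trained networks look in a picture, given as the dict that the camera call returned (one of the last four; its "shot" number tells which), for a name from the list of things; names that differ only in an ending like _2 or _b are one class to them, and where a whole thing is asked for, a point or a joint stands for the part that bears it (a point fixed in the world has none). Each returns a list of dicts, best first, with "conf" (0 to 1); they miss things now and then, are a little off and sometimes report something else, mostly with a low value. They report only what shows in the picture. A call takes as long as a camera call.
- finder.recognise(picture, thing): "at" ([x, y, z] in m, in world coordinates, good to about 4 mm: the middle of the surface that is visible of it).
- finder.masks_of(picture, thing): "mask" (400x640 bool, what is visible of it).
The state is a dict: "time": time; "q": joint angles; "joint_vel": joint speeds; "tau": joint torques, N m; "tool_pos": TCP position; "ee_rot": TCP orientation; "ft_force": force on the tool from outside, world axes, zero at the start; "torque": the same for the moment, N m; "finger_gap": opening from 0.0 (shut) to 1.0 (fully open).
Only numpy, scipy, OpenCV 4.12 (cv2) and the standard library are available. Lean on these libraries where they do the work, as an engineer would, in place of code of your own. Each camera call takes 0.05 s, during which the arm holds its last target.

## Working session

There is one attempt and no reset: what is moved stays moved. The work goes in short steps, Python scripts to look and compute and a shell command to move; the robot and the scene stay as the last step left them, time stands still between calls to the robot, and variables do not carry over. Pictures are saved under pics/ and viewed, and the job is handed in when it is done.

```bash
mkdir -p pics
cat > h.py <<'E'
import numpy as np, cv2
from cell import bot, capture, finder
from scipy.spatial.transform import Rotation as R
def tool():
    o=bot.get_obs(); return np.array(o['tool_pos']), R.from_euler('xyz',o['ee_rot'],degrees=True)
def proj(c,P):
    K=np.array([[c['fx'],0,c['cx']],[0,c['fy'],c['cy']],[0,0,1]])
    return cv2.projectPoints(np.array(P,float).reshape(-1,3),np.array(c['rvec']),np.array(c['tvec']),K,np.array(c['dist_coeffs']))[0].reshape(-1,2)
E
python3 - <<'E'
from h import *
print(bot.get_obs())
for n in ['scene','top']:
    c=capture(n); cv2.imwrite(f'pics/{n}0.png',c['image'])
    for t in ['box','key_left_top','key_right_top','lid','lid_edge','brush_pot','paint_jar','eraser','notes','water','paint_bottle']:
        try: print(n,t,[(np.round(d['at'],3).tolist(),round(d['conf'],2)) for d in finder.recognise(c,t)[:3]])
        except Exception as e: print(n,t,e)
print(bot.get_obs()['time'])
E
```

```text
{'time': 0.0, 'q': array([-7.61224821e+01,  2.75501531e+01,  9.14945408e+01, -9.84183073e-04,
        6.10260834e+01, -2.67101450e+00]), 'joint_vel': array([-0.03620938,  0.01050187, -0.03469564,  0.06448945,  0.02520914,
        0.11104559]), 'tau': array([-4.81461495e-03, -9.50631094e+01, -4.30190277e+01, -5.08827306e-04,
        1.22942359e-02,  4.22039705e-05]), 'tool_pos': array([ 0.18509404, -0.62287279,  0.40406374]), 'ee_rot': array([-91.97452587,  89.92921739, 104.57448385]), 'ft_force': array([-0.32168849, -0.12531129, -0.39117176]), 'torque': array([-0.02331464,  0.02296131, -0.0464146 ]), 'finger_gap': 0.9998779600159546}
scene box [([0.564, -0.117, 0.082], 0.57)]
scene key_left_top [([0.449, -0.071, 0.09], 0.66)]
scene key_right_top [([0.462, -0.129, 0.09], 0.51)]
scene lid [([0.55, -0.101, 0.086], 0.69)]
scene lid_edge [([0.554, -0.102, 0.084], 0.9), ([0.503, 0.104, 0.053], 0.26)]
scene brush_pot [([0.583, -0.298, 0.082], 0.95)]
scene paint_jar [([0.503, 0.102, 0.054], 0.9)]
scene eraser []
scene notes [([0.353, -0.207, 0.018], 0.68)]
scene water [([0.786, 0.148, 0.109], 0.84)]
scene paint_bottle [([0.787, -0.058, 0.082], 0.88), ([0.552, -0.098, 0.084], 0.36)]
top box [([0.511, -0.082, 0.081], 0.8)]
top key_left_top [([0.448, -0.072, 0.089], 0.81)]
top key_right_top []
top lid [([0.538, -0.08, 0.081], 0.62), ([0.446, -0.076, 0.091], 0.48)]
top lid_edge [([0.541, -0.078, 0.079], 0.87)]
top brush_pot [([0.564, -0.295, 0.081], 0.79), ([0.508, -0.083, 0.082], 0.47)]
top paint_jar [([0.485, 0.114, 0.076], 0.56)]
top eraser [([0.35, -0.028, 0.014], 0.71)]
top notes [([0.369, -0.174, 0.017], 0.63)]
top water [([0.759, 0.166, 0.137], 0.94), ([0.541, -0.079, 0.084], 0.29)]
top paint_bottle [([0.76, -0.039, 0.098], 0.84)]
1.2
```

View pics/scene0.png

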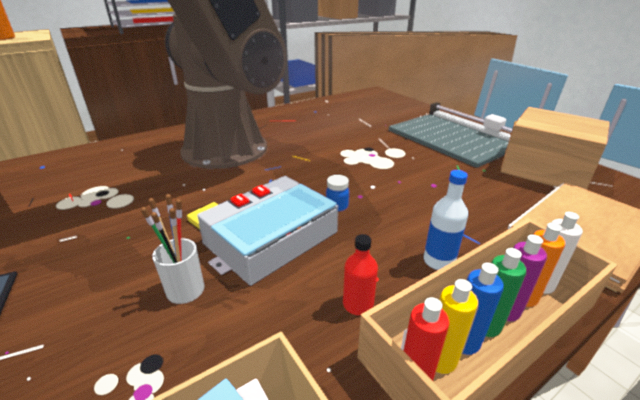

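View pics/top0.png

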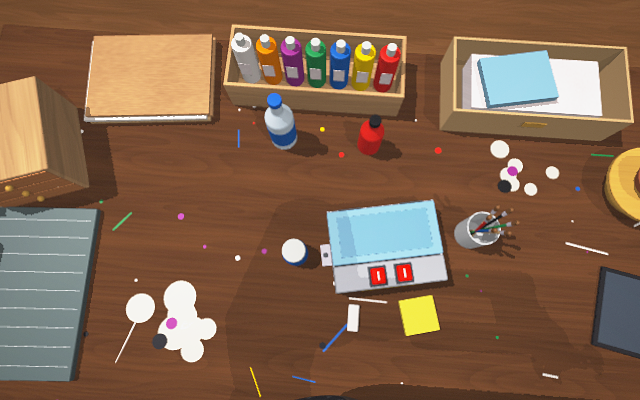

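Run:
```python
from h import *
for n,(x0,y0,x1,y1) in {'top':(300,190,470,310),'scene':(180,170,350,290)}.items():
    im=cv2.imread(f'pics/{n}0.png')
    cv2.imwrite(f'pics/{n}0z.png',cv2.resize(im[y0:y1,x0:x1],None,fx=4.5,fy=4.5,interpolation=cv2.INTER_CUBIC))
```

```text
(no output)
```

View pics/top0z.png

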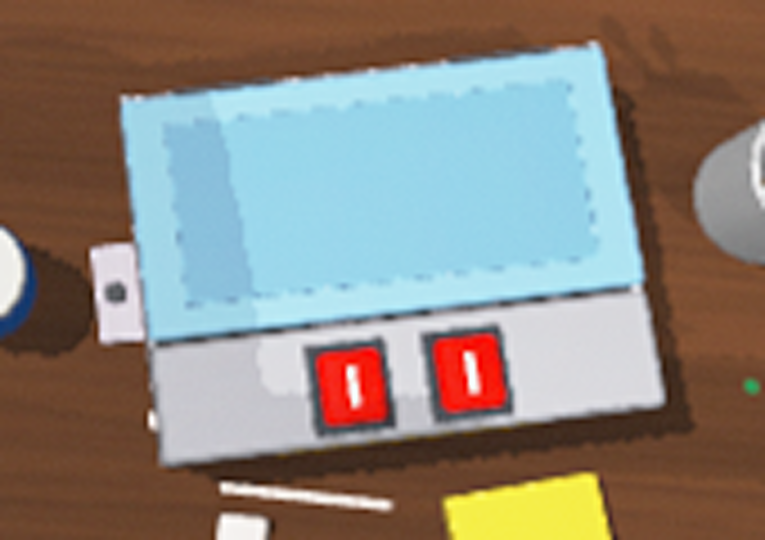

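View pics/scene0z.png

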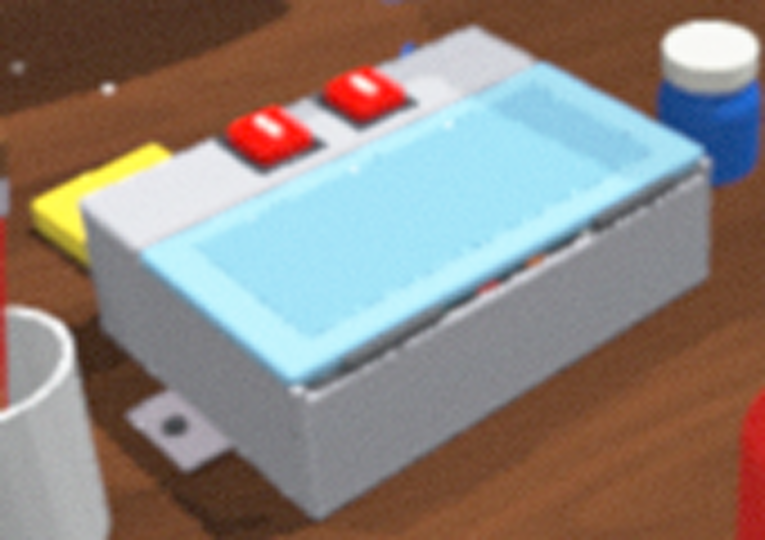

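```bash
cat > fit.py <<'E'
from h import *
from scipy.optimize import least_squares
ct,cs=capture('top'),capture('scene')
F=lambda l:np.array(l,float)/4.5
Pt=[[-.09,.12,.08],[-.09,-.12,.08],[-.064,.028,.09],[-.064,-.028,.09]]
ut=F([[162,466],[664,405],[351,388],[470,373]])+[300,190]
Ps=[[-.09,-.12,.08],[-.09,.12,.08],[-.064,-.028,.09],[-.064,.028,.09],[.09,-.12,0]]
us=F([[82,207],[475,27],[270,132],[366,92],[318,518]])+[180,170]
def w(p,P):
    P=np.array(P);return (R.from_euler('z',p[2]).as_matrix()@P.T).T+[p[0],p[1],0]
def res(p): return np.r_[(proj(ct,w(p,Pt))-ut).ravel(),(proj(cs,w(p,Ps))-us).ravel()]
r=least_squares(res,[.51,-.08,.1],loss='soft_l1')
print(r.x,np.degrees(r.x[2]),np.round(r.fun,1))
p=r.x; np.save('box.npy',p)
print('keys',w(p,[[-.064,.028,.09],[-.064,-.028,.09],[-.064,0,.09]]),'hinge',w(p,[[.086,0,.072]]),'edge',w(p,[[-.032,0,.072]]))
E
python3 fit.py
```

```text
[ 0.51402072 -0.08463333  0.19217182] 11.01063399505635 [ 0.1 -0.1  0.7  0.1  0.  -0.5 -0.1 -0.3 -1.7 -2.5  0.  -1.3  0.4 -1.7
 -0.  -2.   0.5  1.5]
keys [[ 0.4458511  -0.06937219  0.09      ]
 [ 0.4565466  -0.12434133  0.09      ]
 [ 0.45119885 -0.09685676  0.09      ]] hinge [[ 0.59843761 -0.06820808  0.072     ]] edge [[ 0.48260979 -0.09074504  0.072     ]]
```

```bash
cat >> h.py <<'E'
p=None
import os
if os.path.exists('box.npy'): p=np.load('box.npy')
def bw(P): return R.from_euler('z',p[2]).apply(np.array(P,float))+[p[0],p[1],0]
def go(T):
    pos,Rt=tool(); return Rt.inv().apply(np.array(T)-pos)*100
def turn():
    pos,Rt=tool(); by=[-np.sin(p[2]),np.cos(p[2]),0]
    v=Rt.inv().apply(by); a=np.degrees(np.arctan2(v[2],v[1])); return a,(a+90)%180-90
E
python3 - <<'E'
from h import *
pos,Rt=tool();print(bot.finger_overhang,np.round(Rt.as_matrix(),3),bot.get_obs()['time'])
k=bw([-.064,0,.09]); print(k, turn()); print(go([k[0],k[1],.30]), go([.33,-.38,.36]))
E
```

```text
0.1734 [[-0.     0.285 -0.959]
 [-0.    -0.959 -0.285]
 [-1.    -0.     0.   ]] 1.3
[ 0.45119885 -0.09685676  0.09      ] (np.float64(-174.46264603495402), np.float64(5.53735396504598))
[ 10.46788847 -42.86501791 -40.49057532] [  4.46811004 -19.17541205 -20.80815195]
```

```bash
python3 -m crank '[[[0.5,-2,-2,0.5,0.5],[1,-5,-5,1,0.5],[2,-8.5,-8,2,0.5],[3,-12,-11.5,2.5,0.5],[4,-15.5,-15,3,0.5],[5,-19,-18.5,3.5,0.5],[6,-22.5,-22,4,0.5],[7,-26,-25,4.5,0.5],[8,-29.5,-28.5,5,0.5],[9,-33,-32,5.5,0.5],[10,-36.5,-35,5.5,0.5],[10.5,-39.5,-38,5.5,0.5]]]'
python3 - <<'E'
from h import *
k=bw([-.064,0,.09]); print(k, turn()); print(go([k[0],k[1],.30]))
E
```

```text
time: 2.5
tool_pos: [0.4372, -0.134, 0.2992]
ee_rot: [-38.4, 90.0, 152.6]
ft_force: [1.4, -1.5, 0.4]
finger_gap: 0.499
[ 0.45119885 -0.09685676  0.09      ] (np.float64(-179.94661855588464), np.float64(0.0533814441153595))
[-0.08242843 -3.37822083 -2.08730947]
```

```bash
python3 -m crank '[[[0,-1.7,-1,0,0.5],[0,-2.8,-1.8,0,0.5],[0,-3.4,-2.1,0,0.5],[0,-3.4,-2.1,0,0.5],[0,-3.4,-2.1,0,0.5]]]'
python3 - <<'E'
from h import *
k=bw([-.064,0,.09]); print(k, turn()); print(go([k[0],k[1],.30]),tool()[0])
for n in ['wrist','top','scene']:
  c=capture(n); im=c['image']
  if n=='wrist':
    cv2.imwrite('pics/w1.png',im); K=np.array([[c['fx'],0,c['cx']],[0,c['fy'],c['cy']],[0,0,1]])
    pos,Rt=tool(); T=np.array(c['T_tool_cam']); print(T.round(3))
    P=bw([[-.064,.028,.09],[-.064,-.028,.09]]); Pt=Rt.inv().apply(P-pos); Pc=(Pt-T[:3,3])@T[:3,:3]
    print('pred',cv2.projectPoints(Pc,np.zeros(3),np.zeros(3),K,np.array(c['dist_coeffs']))[0].reshape(-1,2))
    for t in ['key_left_top','key_right_top']: print([(np.round(d['at'],4).tolist(),round(d['conf'],2)) for d in finder.recognise(c,t)])
  else: 
    x0,y0,x1,y1=(300,170,470,310) if n=='top' else (160,120,360,290)
    cv2.imwrite(f'pics/{n}1.png',cv2.resize(im[y0:y1,x0:x1],None,fx=3.5,fy=3.5))
E
```

```text
time: 3.0
tool_pos: [0.451, -0.0974, 0.2993]
ee_rot: [-27.3, 90.0, 163.8]
ft_force: [0.0, 0.3, 0.4]
finger_gap: 0.499
[ 0.45119885 -0.09685676  0.09      ] (np.float64(-179.9862284850031), np.float64(0.013771514996903989))
[-0.06793533 -0.04952177 -0.02517605] [ 0.45104622 -0.09739092  0.29932065]
[[ 0.001 -0.304  0.953  0.032]
 [ 1.     0.    -0.001  0.   ]
 [-0.     0.953  0.304 -0.078]
 [ 0.     0.     0.     1.   ]]
pred [[275.18301125 232.07462933]
 [368.77060952 232.12699725]]
[([0.4501, -0.0741, 0.0893], 0.77), ([0.5311, -0.085, 0.0788], 0.45)]
[]
```

View pics/w1.png

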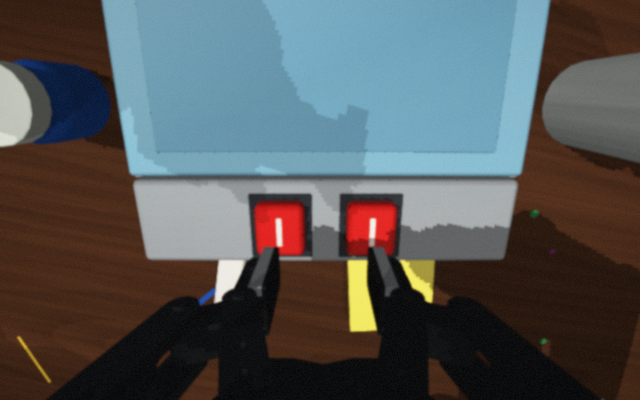

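View pics/scene1.png

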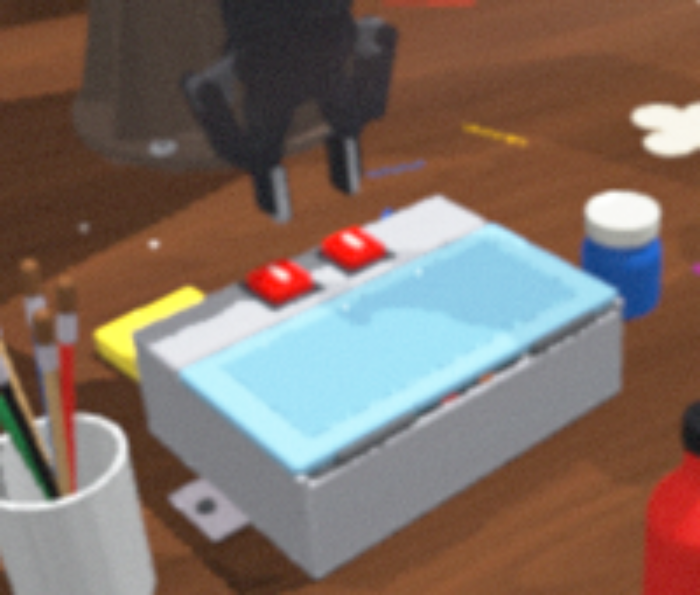

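```bash
python3 -m crank '[[[1,0.2,-0.2,0,0.5],[2,0.2,-0.2,0,0.5],[2.8,0.2,-0.2,0,0.5],[3.3,0.2,-0.2,0,0.5],[3.3,0.2,-0.2,0,0.5]]]'
python3 - <<'E'
from h import *
c=capture('wrist'); cv2.imwrite('pics/w2.png',c['image'])
c=capture('scene');cv2.imwrite(f'pics/scene2.png',cv2.resize(c['image'][120:290,160:360],None,fx=3.5,fy=3.5))
E
```

```text
time: 3.75
tool_pos: [0.4531, -0.0987, 0.2652]
ee_rot: [-29.3, 89.9, 161.7]
ft_force: [-0.3, 0.0, 0.6]
finger_gap: 0.503
```

View pics/w2.png

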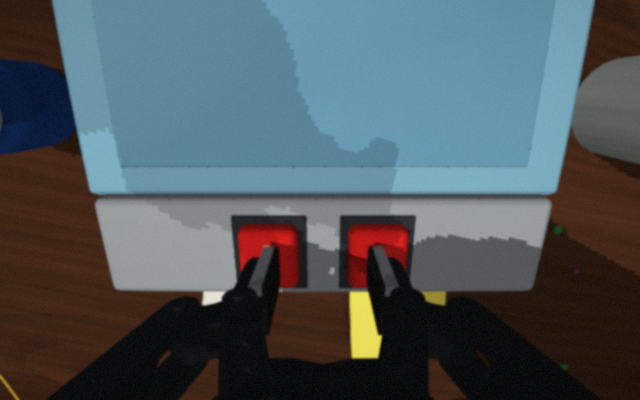

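View pics/scene2.png

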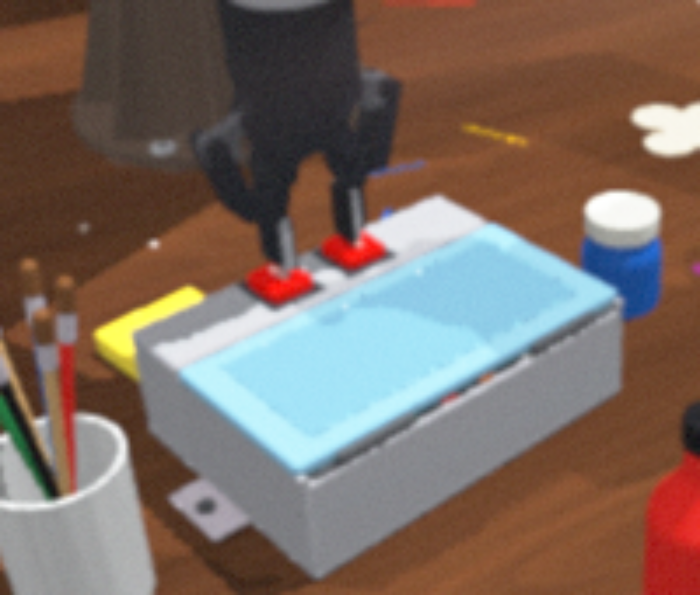

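```bash
python3 -m crank '[[[0.3,0,0,0,0.5],[0.6,0,0,0,0.5],[0.8,0,0,0,0.5],[0.8,0,0,0,0.5]]]'
```

```text
time: 4.25
tool_pos: [0.4536, -0.0988, 0.2582]
ee_rot: [-53.1, 90.0, 137.9]
ft_force: [0.1, 0.5, 3.3]
finger_gap: 0.496
```

```bash
python3 -m crank '[[[0.3,0,0,0,0.5],[0.5,0,0,0,0.5],[0.65,0,0,0,0.5],[0.7,0,0,0,0.5],[0.7,0,0,0,0.5],[0.7,0,0,0,0.5]]]'
```

```text
time: 4.85
tool_pos: [0.4535, -0.0987, 0.2546]
ee_rot: [153.4, 89.9, -15.6]
ft_force: [-22.7, 4.5, 105.1]
finger_gap: 0.5
```

```bash
python3 -m crank '[[[-0.1,0,0,0,0.5]]]'; python3 -c "
from h import *
c=capture('scene');cv2.imwrite('pics/scene3.png',cv2.resize(c['image'][120:290,160:360],None,fx=3.5,fy=3.5));print(bot.get_obs()['ft_force'])"
```

```text
time: 4.95
tool_pos: [0.4531, -0.0986, 0.2571]
ee_rot: [152.5, 89.8, -16.4]
ft_force: [-4.1, 0.9, 7.6]
finger_gap: 0.498
[-4.17937176 -0.24279293  8.65230168]
```

View pics/scene3.png

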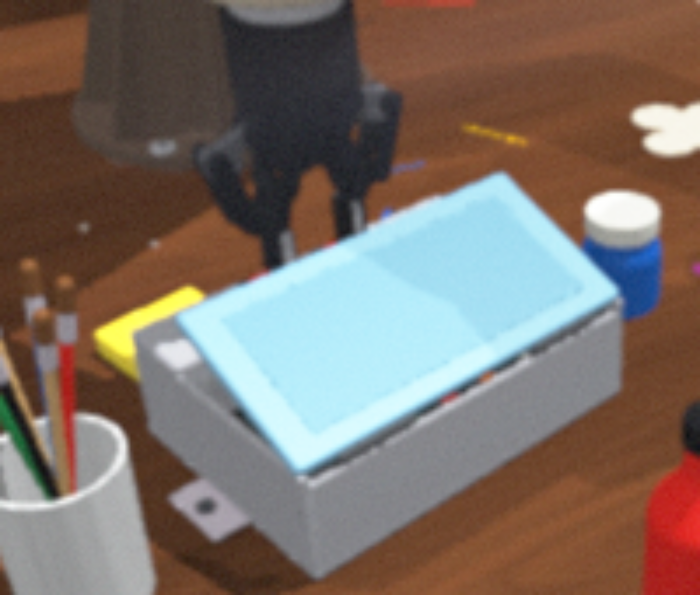

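```bash
python3 -m crank '[[[0.05,0,0,0,0.5],[0.05,0,0,0,0.5],[0.05,0,0,0,0.5],[0.05,0,0,0,0.5],[0.05,0,0,0,0.5],[0.05,0,0,0,0.5],[0.05,0,0,0,0.5]]]'
```

```text
time: 5.7
tool_pos: [0.4531, -0.0986, 0.2569]
ee_rot: [152.5, 89.8, -16.4]
ft_force: [-2.5, 0.4, 8.7]
finger_gap: 0.5
```

```bash
python3 -m crank '[[[0.03,0,0,0,0.5],[0.03,0,0,0,0.5],[0.03,0,0,0,0.5],[0.03,0,0,0,0.5],[0.03,0,0,0,0.5],[0.03,0,0,0,0.5],[0.03,0,0,0,0.5],[0.03,0,0,0,0.5],[0.03,0,0,0,0.5],[0.03,0,0,0,0.5]]]'; python3 -c "
from h import *
c=capture('scene');cv2.imwrite('pics/scene4.png',cv2.resize(c['image'][120:290,160:360],None,fx=3.5,fy=3.5));
c=capture('wrist');cv2.imwrite('pics/w4.png',c['image'])"
```

```text
time: 6.7
tool_pos: [0.453, -0.0986, 0.2568]
ee_rot: [152.0, 89.8, -17.0]
ft_force: [-2.0, -0.3, 8.4]
finger_gap: 0.499
```

View pics/scene4.png

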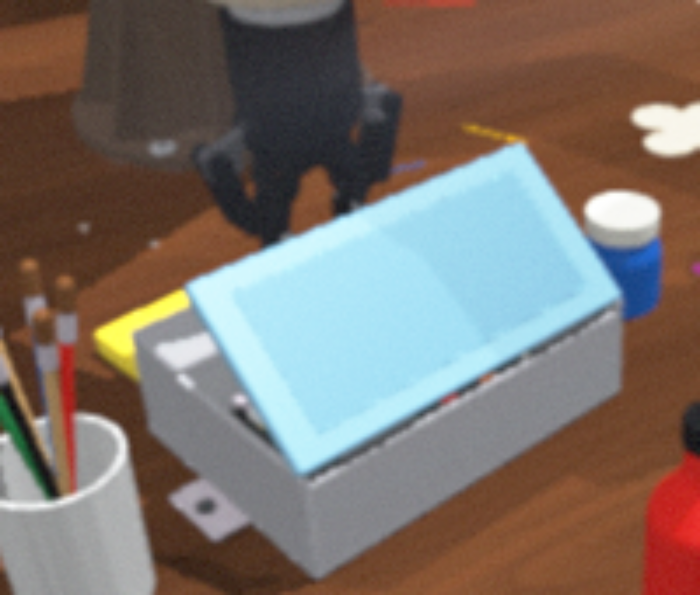

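View pics/w4.png

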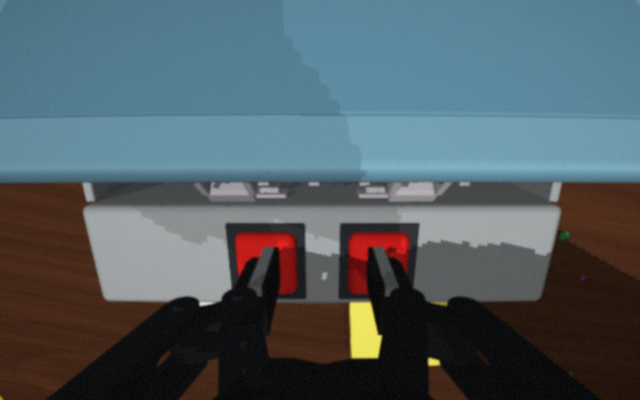

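```bash
python3 -m crank '[[[0.03,0,0,0,0.5],[0.03,0,0,0,0.5],[0.03,0,0,0,0.5],[0.03,0,0,0,0.5],[0.03,0,0,0,0.5],[0.03,0,0,0,0.5],[0.03,0,0,0,0.5],[-0.5,0,0,0,0.5],[-1.5,0,0,0,0.5],[-2.8,0,0,0,0.5],[-4,0,0,0,1],[-4,0,0,0,1]]]';python3 -m crank '[[[0,0,0,0,1],[0,0,0,0,1],[0,0,0,0,1],[0,0,0,0,1],[0,0,0,0,1],[0,0,0,0,1]]]'; python3 -c "
from h import *
c=capture('scene');cv2.imwrite('pics/scene5.png',cv2.resize(c['image'][120:290,160:360],None,fx=3.5,fy=3.5));
for t in ['lid_edge','lid']: print([(np.round(d['at'],3),d['conf']) for d in finder.recognise(c,t)[:2]])
# model edge projections by angle
for th in [.5,.6,.69,.75]:
  P=bw([[.086-.118*np.cos(th),y,.072+.118*np.sin(th)] for y in(-.12,0,.12)]); print(th,P[1].round(4),((proj(c,P)-[160,120])*3.5).round().tolist())
c=capture('wrist');cv2.imwrite('pics/w5.png',c['image']); k=tool(); print(k[0],turn(), bw([-.064,0,0]))"
```

```text
time: 8.0
tool_pos: [0.4534, -0.0987, 0.2984]
ee_rot: [152.3, 89.6, -16.6]
ft_force: [-0.6, 0.8, 0.0]
finger_gap: 0.168
time: 8.6
tool_pos: [0.4533, -0.0986, 0.2982]
ee_rot: [152.5, 89.6, -16.5]
ft_force: [-0.6, 0.6, 0.3]
finger_gap: -0.006
[(array([ 0.562, -0.099,  0.116]), 0.56)]
[(array([ 0.56 , -0.098,  0.118]), 0.73)]
0.5 [ 0.4968 -0.088   0.1286] [[177.0, 308.0], [358.0, 229.0], [507.0, 164.0]]
0.6 [ 0.5028 -0.0868  0.1386] [[180.0, 297.0], [362.0, 218.0], [513.0, 153.0]]
0.69 [ 0.5091 -0.0856  0.1471] [[184.0, 288.0], [368.0, 209.0], [519.0, 144.0]]
0.75 [ 0.5137 -0.0847  0.1524] [[187.0, 283.0], [372.0, 204.0], [524.0, 139.0]]
[ 0.45335827 -0.09864301  0.29833165] (np.float64(-179.97654025645323), np.float64(0.023459743546766276)) [ 0.45119885 -0.09685676  0.        ]
```

View pics/scene5.png

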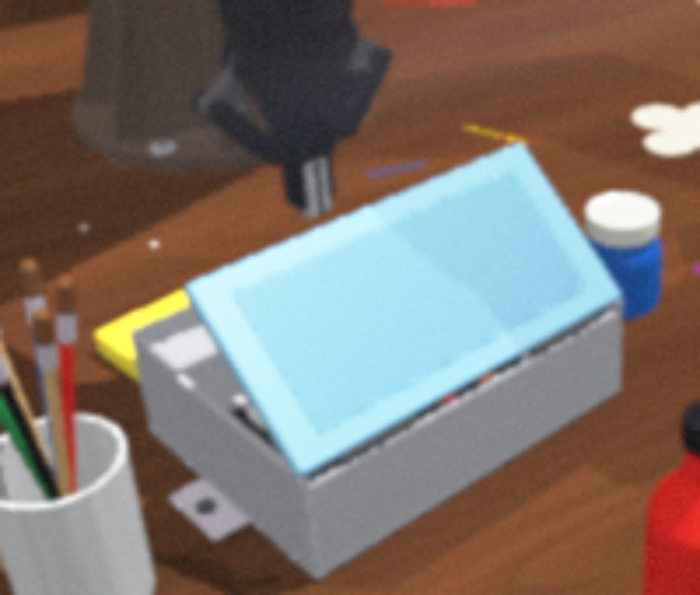

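View pics/w5.png

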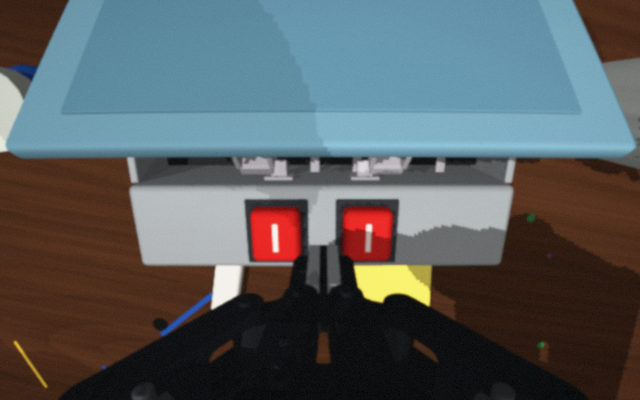

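```bash
python3 -m crank '[[[0,0,-1.5,0,1],[0,0,-3,0,1],[0,0,-4,0,1],[0,0,-4.6,0,1],[-0.3,0,-5,0,1],[-0.6,0,-5.3,0,1],[-0.9,0,-5.6,0,1],[-1.2,0,-5.9,0,1],[-1.5,0,-6.2,0,1]]]'; python3 -c "
from h import *
c=capture('scene');cv2.imwrite('pics/scene6.png',cv2.resize(c['image'][90:290,140:360],None,fx=3,fy=3));
pos,Rt=tool(); print(R.from_euler('z',-p[2]).apply(pos-[p[0],p[1],0]))
"
```

```text
time: 9.7
tool_pos: [0.5128, -0.0868, 0.3135]
ee_rot: [126.3, 89.8, -42.6]
ft_force: [-13.0, -4.7, 10.2]
finger_gap: -0.001
[-0.00081214 -0.00196115  0.31403255]
```

View pics/scene6.png

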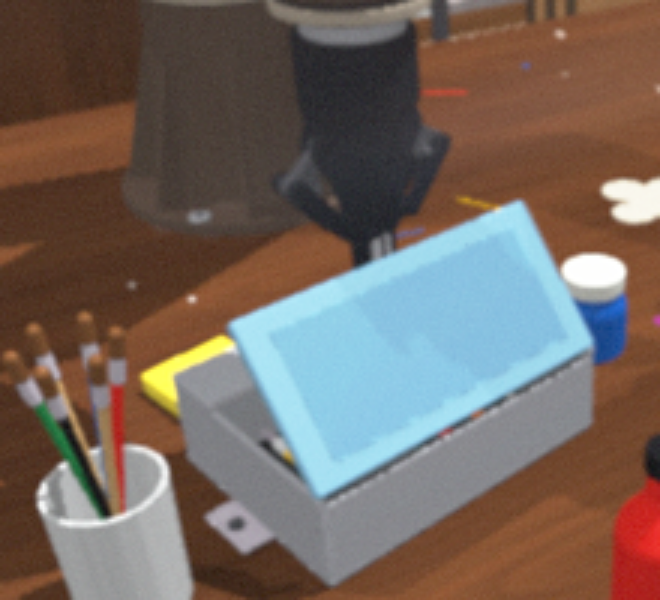

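```bash
python3 -m crank '[[[-0.4,0,-0.5,0,1],[-0.8,0,-1,0,1],[-1.2,0,-1.6,0,1],[-1.6,0,-2.2,0,1],[-1.9,0,-2.8,0,1],[-2.2,0,-3.4,0,1],[-2.4,0,-3.9,0,1],[-2.6,0,-4.4,0,1]]]'; python3 -c "
from h import *
c=capture('scene');cv2.imwrite('pics/scene7.png',cv2.resize(c['image'][90:290,140:360],None,fx=3,fy=3));
pos,Rt=tool(); print(R.from_euler('z',-p[2]).apply(pos-[p[0],p[1],0]),turn())
"
```

```text
time: 10.55
tool_pos: [0.5572, -0.0781, 0.3403]
ee_rot: [142.2, 89.8, -26.8]
ft_force: [-2.6, -0.8, -1.8]
finger_gap: 0.005
[ 0.04441917 -0.00198471  0.34071356] (np.float64(-179.96207340443198), np.float64(0.03792659556802391))
```

View pics/scene7.png

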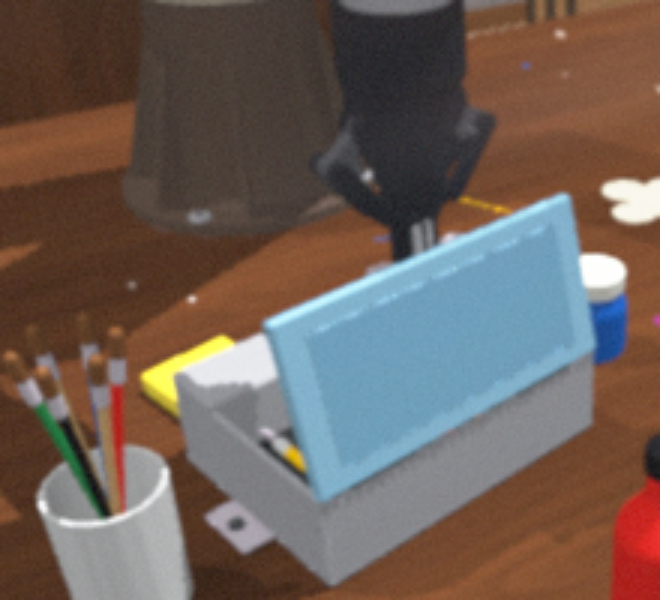

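```bash
python3 -m crank '[[[0,0,-0.5,0,1],[0,0,-1,0,1],[0,0,-1.5,0,1],[0,0,-2,0,1],[0,0,-2.5,0,1],[0,0,-3,0,1],[0,0,-3.5,0,1],[0,0,-4,0,1],[0,0,-4.3,0,1],[0,0,-4.6,0,1],[0,0,-4.6,0,1]]]'; python3 -c "
from h import *
c=capture('scene');cv2.imwrite('pics/scene8.png',cv2.resize(c['image'][90:290,140:360],None,fx=3,fy=3));
pos,Rt=tool(); print(R.from_euler('z',-p[2]).apply(pos-[p[0],p[1],0]),turn())
"
```

```text
time: 11.7
tool_pos: [0.6031, -0.0692, 0.3407]
ee_rot: [140.6, 89.8, -28.4]
ft_force: [-4.5, -0.2, 0.1]
finger_gap: 0.001
[ 0.09031506 -0.0018737   0.34072675] (np.float64(-179.95314960028074), np.float64(0.046850399719261304))
```

View pics/scene8.png

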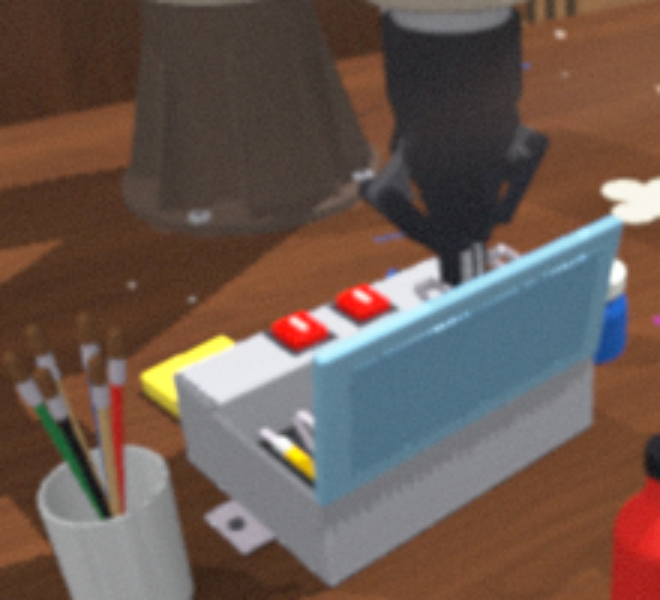

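```bash
python3 -m crank '[[[0,0,-0.3,0,1],[0,0,-0.5,0,1],[0,0,-0.5,0,1]]]'; python3 -m crank '[[[0,0,0.8,0,1],[0,0,2,0,1],[0,0,4,0,1],[0,0,6,0,1],[-2,0,8,0,1],[-5,0,10,0,1],[-8,0,11,0,1],[-10,0,11,0,1],[-10,0,11,0,1]]]'; python3 -c "
from h import *
c=capture('scene');cv2.imwrite('pics/scene9.png',cv2.resize(c['image'][90:290,140:360],None,fx=3,fy=3));
for th in [1.5,1.57,1.65,1.75]:
  P=bw([[.086-.118*np.cos(th)+.01*np.sin(th),y,.072+.118*np.sin(th)+.01*np.cos(th)] for y in(-.12,.12)]); print(th,((proj(c,P)-[140,90])*3).round().tolist())
print(((proj(c,bw([[.09,-.12,0]]))-[140,90])*3))
"
```

```text
time: 12.05
tool_pos: [0.6051, -0.0689, 0.3404]
ee_rot: [18.6, 89.7, -150.3]
ft_force: [-30.1, -9.8, 18.0]
finger_gap: 0.003
time: 12.95
tool_pos: [0.498, -0.09, 0.4439]
ee_rot: [101.7, 89.8, -67.2]
ft_force: [0.7, 0.4, -1.7]
finger_gap: -0.005
1.5 [[294.0, 336.0], [598.0, 200.0]]
1.57 [[303.0, 342.0], [607.0, 204.0]]
1.65 [[313.0, 351.0], [617.0, 210.0]]
1.75 [[326.0, 364.0], [630.0, 219.0]]
[[333.52773408 589.81471402]]
```

View pics/scene9.png

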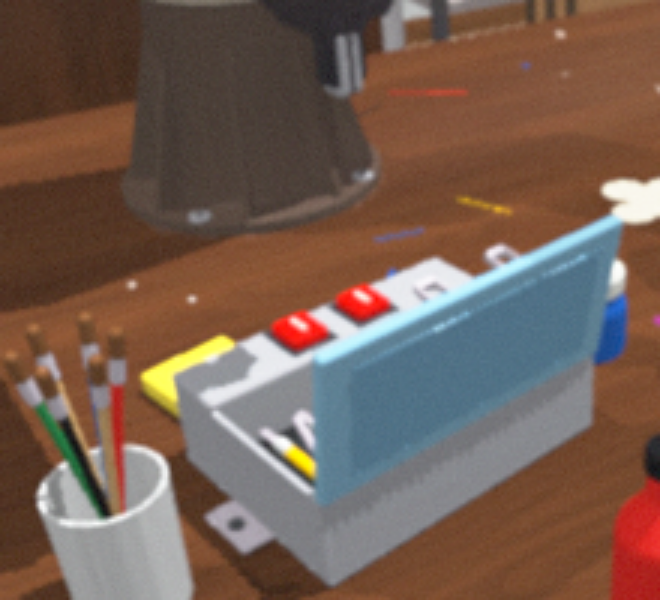

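```bash
python3 -m crank '[[[0,0,0,0,1],[0,0,0,0,1],[0,0,0,0,1],[0,0,0,0,1],[0,0,0,0,1],[0,0,0,0,1],[0,0,0,0,1],[0,0,0,0,1]]]'; python3 -c "
from h import *
a=cv2.imread('pics/scene0.png')
c=capture('scene');im=c['image'];z=cv2.resize(im[90:290,140:360],None,fx=3,fy=3); o=cv2.imread('pics/scene9.png'); print('change since', cv2.absdiff(z,o).mean())
cv2.imwrite('pics/scene10.png',im); cv2.imwrite('pics/top10.png',capture('top')['image'])
"
```

```text
time: 13.8
tool_pos: [0.4977, -0.0898, 0.4423]
ee_rot: [69.2, 89.8, -99.7]
ft_force: [1.3, 0.8, -0.4]
finger_gap: 0.001
change since 1.8421835016835018
```

View pics/scene10.png

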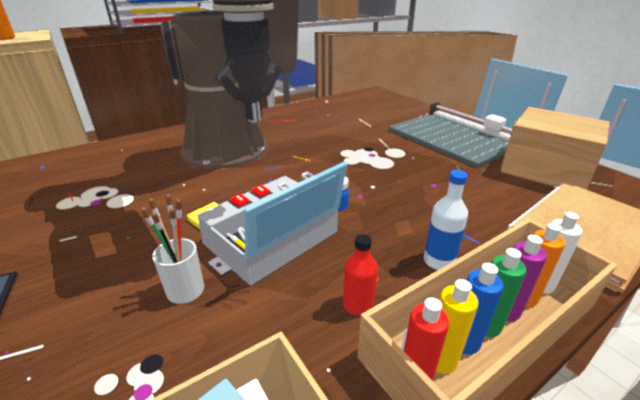

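View pics/top10.png

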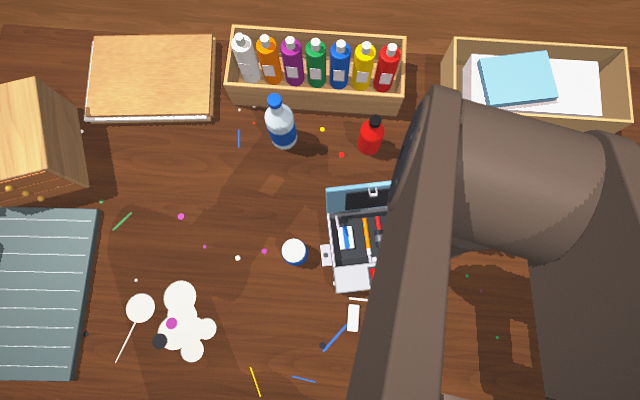

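The lid is standing open past upright with nothing touching it, and the bystanders are where they were.

```bash
python3 -c "
from h import *
print(bot.hand_in(), bot.get_obs()['time'])"
```

```text
the job is handed in; nothing more can be done
the job is handed in; nothing more can be done
```

The box is open and the job is handed in, at about 14 s of the 48 s allowed. I pressed both red keys together, one fingertip on each. I held them for about 2.5 s while the lid rose by itself to about 0.69 rad. Then I let go, closed the fingers and pushed the lid back between its striker loops until it met its stop.

- **Lid:** with the gripper about 10 cm clear, it stood at roughly 1.7 rad (judged from its projected corners). It looked the same about a second later.
- **Keys and bystanders:** both keys are up again. In the scene view the brush pot, paint jar, notes, water and paint bottle stand where they were. The eraser shows unmoved only in the top view, where the arm hides the brush pot and notes.
- **High force:** while pressing, the keys reached their hard stop earlier than I expected. The wrist force read 105 N, against the 120 N limit, and I eased off at once. I only read the force at the end of each move, so a short peak above that would not show.
- **Disagreement:** the box pose fitted from the images was about 2 mm off what the wrist camera showed. I corrected by the wrist view before pressing.

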